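# Draw a glazed test tile out of the pack and set it in the kiln setter

## Robot

A 6-joint arm with a two-finger parallel gripper is mounted at the origin on a cart in front of the work surface, level with it; the furniture and walls round the work are solid. World frame = base frame: x ahead of the robot, y to its left, z up, the work surface at z = 0. Lengths are in m, angles in rad, forces in N, time in s.
With the tool pointing down it reaches from about 0.25 to 0.85 m from the base axis. Payload 12.5 kg.
Tool frame: the origin (TCP) lies midway between the tips of the shut fingers; the grasp point (between the pads) lies 19 mm behind it (manip.grasp_offset is the distance from the TCP to the grasp point, in m); x points along the fingers, y is the direction in which the jaws open and shut, and the axes are right-handed (so a half turn about x gives the same grasp; the last joint's range is limited). The gripper opens to 93 mm and grips with 3 to 60 N. Pads are 15 mm wide; open, the fingers measure 128 mm over their backs; the gripper's body (75 mm by 188 mm) begins 65 mm behind the grasp point.
Start: joints at [-0.085, 0.351, 1.652, -0, 1.139, -0.085], TCP at [0.55, 0, 0.219] pointing down, gripper open.
Joint ranges: [-2.75, 2.75], [-0.79, 2.1], [0.01, 2.65], [-1.57, 4.71], [0.07, 3.14], [-2.87, 2.87]. Speed limits (rad/s): [2.22, 2.22, 2.79, 3.14, 3.14, 3.14].

## Interface

Orientations are given as a rotation vector (axis times angle).
In Python, from rig import manip gives the robot as it stands.
- The arm moves only by the tool send_rows, never from a script. Its argument "plan" is a list of rows, each a list of 2 entries, a list of its own where there are three numbers: the shift along the tool's x, y, z in m, then the turn about the tool's x in degrees. A call has exactly 5 rows; each row shifts and turns the pose as measured when the row begins, along the tool's axes as they then stand; what a row does not reach is not made up. A row lasts 1/8 s, in which the tool goes at most 62.5 mm and 10.7 degrees, less where a joint would pass 70% of its speed; a pose out of reach is approached as far as the arm can. A call is refused whole if a number of a shift passes 0.0625 or a number of a turn 10.7, either way. A call with a gripper value outside its range is refused whole. "fingers" is the opening in per cent of the stroke, from 0 (shut) to 100 (fully open), set as the call begins (left out, the last holds). The fingers move at their own pace and stop on an object; the grip force is fixed at half the most. Time passes only in rows, so rows that do not move let the fingers close, or fill a call up. It gives the time, the measured TCP pose, the force and the opening at its end, in the units of the state.
- manip.get_obs(): the state, without advancing time (a new reading comes with each control period).
- manip.grab_frame(name): name is "scene" or "side" or "wrist"; returns a dict with "img" (480x640x3 uint8, blue, green, red), "K" (3x3 intrinsics, pixels), "R" (3x3) and "t" (3): a world point X has camera coordinates R X + t. Camera axes: x right, y down, z forward; pixel columns grow to the right and rows downward; lengths in m; the calibration is good to about 2 mm. A picture is of the moment at which its call begins. There is no depth.
- manip.close_job(): hands the job in, once; it reports no verdict.
Trained networks look in the newest picture that a camera, given by its name, has taken for a name from the list of things; names that differ only in an ending like _2 or _b are one class to them, and where a whole thing is asked for, a point or a joint stands for the part that bears it (a point fixed in the world has none). Each returns a list of dicts, best first, with "conf" (0 to 1); they miss things now and then, are a little off and sometimes report something else, mostly with a low value. They report only what shows in the picture. A call takes as long as a camera call.
- manip.look_for(camera, target): "extent" ([left, top, right, bottom] in pixels, round what is visible of it).
- manip.trace(camera, target): "pixels" (480x640 bool, what is visible of it) and "extent" ([left, top, right, bottom] in pixels, round what is visible of it).
The state is a dict: "time_s": time; "joints": joint angles; "dq": joint speeds; "joint_torque": joint torques, N m; "ee_pos": TCP position; "tool_rot": TCP orientation; "contact_force": force on the tool from outside, world axes, zero at the start; "torque": the same for the moment, N m; "finger_gap": finger opening in m.
Only numpy, scipy, OpenCV 4.12 (cv2) and the standard library are available. Lean on these libraries where they do the work, as an engineer would, in place of code of your own. Each camera call takes 0.05 s, during which the arm holds its last target. There are 200 camera calls.

## Task

The glazed test tiles stand packed edge to edge on the kiln shelf, where they would fuse together in the firing. Pressing gently with the fingertips on the bare clay half of the green tile, draw it straight out of the pack without shifting the other tiles, and slide it glazed half first into the empty bottom bay of the tile setter until it is home against the back. Keep off its green glaze, and leave everything else on the table alone.

Things in the scene. Friction and masses are not known exactly. Their poses are not given: they have to be found in the camera images.
- green_tile_mid (a point): centre of the clay of the green tile, half-way up: loose square tile 60 x 60 x 9 mm, 80 g, flat on the kiln shelf, in any of the three places of the front row (nearer the robot) of a pack of six equal tiles, 2 rows of 3, edge to edge, all bare halves to the front. z up, y across; +x points from its bare half to its glazed half, straight away from the free front side
- green_bare (a point): middle of the top of the green tile's bare clay half (30 x 60 mm), 15 mm in -x of the tile's centre, 9 mm above the shelf; axes as the tile's. Tiles slide easily on the powdery shelf (friction about 0.25), fingertips pressed on the clay grip better (0.6 or more): a few newtons of pressing are enough to drag and turn the tile
- green_glaze: coat of raw green glaze on the green tile, not to be touched: 29 (x) by 57 (y) mm, 1 mm thick, over the +x half of its top, so 10 mm above the shelf; origin at the centre of the coat's underside, 15 mm in +x of the tile's centre
- bay_home (a point): where the tile's centre lies when home in the setter's bottom bay; z up, +x into the bay, y across. The bay is at shelf level (no step or floor of its own), 70 mm wide between side walls; back wall 30 mm in +x of this point, side walls end 14 mm in -x of it, splayed lead-ins 24 mm in -x. A tile that is home stands 16 mm out of the side walls, its front edge 30 mm in -x
- setter: tile setter: fixed cream-coloured two-tier block of kiln furniture on the shelf, right of the pack, 94 mm wide, 44 mm high; origin at shelf level under point bay_home, same axes. Ledges 18 mm above the shelf roof the bottom bay at the sides and carry a fixed smaller rust-glazed tile, 22 to 31 mm above the shelf, that reaches 24 mm in -x of the origin: push the last bit on the lower tile's front edge
- shelf_top (a point): centre of the top of the pale flat kiln shelf under pack and setter, fixed: 300 (x) by 420 (y) mm, its top 12 to 22 mm above the table (shelves differ); axes square to the pack. The front face of the pack lies 10 mm in +x of this point; the shelf before pack and setter is bare
- rust_tile: the rust-glazed tile of the pack: same size and make as the green one, loose; origin at the centre of its underside, axes as the green tile's
- cream_tile: the cream-glazed tile of the pack: same size and make as the green one, loose; origin at the centre of its underside, axes as the green tile's
- blue_tile: the blue-glazed tile of the pack: same size and make as the green one, loose; origin at the centre of its underside, axes as the green tile's
- ochre_tile: the ochre-glazed tile of the pack: same size and make as the green one, loose; origin at the centre of its underside, axes as the green tile's
- white_tile: the white-glazed tile of the pack: same size and make as the green one, loose; origin at the centre of its underside, axes as the green tile's
- moss_jar: bystander: glaze jar with a green lid, 56 mm wide, 68 mm high, loose, to the left of the shelf; origin at the centre of its underside
- glaze_brush: bystander: blue glaze brush lying to the left of the shelf, 165 mm long, loose; origin at its middle on the table
- brush_1: bystander: red-handled brush lying to the right of the shelf, 172 mm long, loose; origin at its middle on the table
- stamp_block: bystander: wooden stamp block with a knob, 37 x 42 x 46 mm, loose, far right; origin under its centre

How it is judged:
On the way:
1. the green tile has been drawn clear of the pack, flat on the shelf, the other tiles where they were (horizontal distance between green_tile_mid and rust_tile above 0.066 m and horizontal distance between green_tile_mid and cream_tile above 0.066 m and horizontal distance between green_tile_mid and blue_tile above 0.066 m and horizontal distance between green_tile_mid and ochre_tile above 0.066 m and horizontal distance between green_tile_mid and white_tile above 0.066 m and distance of green_tile_mid from where it was at the start of the episode above 0.03 m and distance of each of rust_tile, cream_tile, blue_tile, ochre_tile, white_tile from where it was at the start of the episode below 0.008 m and angle between green_tile_mid's own z axis and vertical below 0.1 rad), for 0.1 s.
At the end, for the whole second after the job is handed in: the green tile lies flat in the bottom bay of the setter, glazed half to the back, within 5 mm of home in depth and 7 mm across, square to it within 0.14 rad, at rest and released; each other tile of the pack within 8 mm of where it stood (x of green_tile_mid in the frame of bay_home between -0.005 and 0.005 m and y of green_tile_mid in the frame of bay_home between -0.007 and 0.007 m and z of green_tile_mid in the frame of bay_home between -0.004 and 0.004 m and angle between the x axis of green_tile_mid and the x axis of bay_home, either way round below 0.14 rad and angle between green_tile_mid's own z axis and vertical below 0.06 rad and x of green_glaze in the frame of bay_home above 0.005 m and distance of each of rust_tile, cream_tile, blue_tile, ochre_tile, white_tile from where it was at the start of the episode below 0.008 m and linear speed of green_glaze below 0.01 m/s); the robot touches nothing.
It fails at once if the gripper touched the green glaze (contact force between the fingers and green_glaze above 0.5 N).
It fails at once if the green tile was pressed hard enough to crack it (60 N) (contact force between the fingers and green_tile above 60 N).
It fails at once if another tile was shifted by more than 8 mm (distance of any of rust_tile, cream_tile, blue_tile, ochre_tile, white_tile from where it was at the start of the episode above 0.008 m).
It fails at once if a bystander was pushed by more than 20 mm (distance of any of moss_jar, glaze_brush, brush_1, stamp_block from where it was at the start of the episode above 0.02 m).
It also fails if it takes over 61 s, if anything falls off the work surface, if the arm or the gripper's body presses on something with over 40 N, if the wrist force passes 120 N, or if a joint passes its speed limit or range.

## Working session

There is one attempt and no reset: what is moved stays moved. The work goes in short steps, Python scripts to look and compute and a tool call to move; the robot and the scene stay as the last step left them, time stands still between calls to the robot, and variables do not carry over. Pictures are saved under pics/ and viewed, about 8 in all and at most 12, crops included, and the job is handed in when it is done.

Besides the shell and the picture viewer there is one more tool, called after "Call:" as a command line: name --argument value ..., lists and objects as JSON in quotes. send_rows: Moves the arm, as the interface text tells. Its arguments: {"type":"object","properties":{"plan":{"type":"array"},"fingers":{"type":"number"}},"required":["plan"]}

```bash
mkdir -p pics; ls; python3 - <<'E'
from rig import manip
import cv2,numpy as np
o=manip.get_obs();print({k:np.round(v,4) for k,v in o.items()})
for n in ["scene","side","wrist"]:
    f=manip.grab_frame(n);cv2.imwrite(f"pics/{n}0.png",f["img"]);print(n,f["K"].round(1).tolist(),f["R"].round(3).tolist(),f["t"].round(3).tolist())
    for t in ["green_tile_mid","green_glaze","setter","rust_tile"]:
        print(t,[(round(d["conf"],2),np.round(d["extent"]).tolist()) for d in manip.look_for(n,t)[:2]])
E
```

```text
pics
{'time_s': np.float64(0.0), 'joints': array([-0.0846,  0.3512,  1.6524, -0.    ,  1.1391, -0.0846]), 'dq': array([-0.0001, -0.0006, -0.    , -0.0013,  0.0008, -0.001 ]), 'joint_torque': array([ 1.40000e-03, -4.97322e+01, -2.85255e+01,  7.00000e-02,
        2.58000e-02, -2.00000e-04]), 'ee_pos': array([5.496e-01, 1.000e-04, 2.181e-01]), 'tool_rot': array([ 1.2087,  1.2101, -1.21  ]), 'contact_force': array([-0.2673, -0.1951,  0.5057]), 'torque': array([-0.017 , -0.0195, -0.0099]), 'finger_gap': np.float64(0.093)}
scene [[479.7, 0.0, 322.2], [0.0, 479.7, 243.4], [0.0, 0.0, 1.0]] [[0.073, 0.997, 0.013], [0.816, -0.053, -0.575], [-0.573, 0.053, -0.818]] [0.01, -0.394, 1.583]
green_tile_mid [(0.95, [348.0, 253.0, 372.0, 273.0])]
green_glaze [(0.58, [349.0, 260.0, 373.0, 274.0]), (0.2, [260.0, 242.0, 300.0, 271.0])]
setter [(0.68, [369.0, 256.0, 397.0, 276.0]), (0.66, [260.0, 242.0, 301.0, 271.0])]
rust_tile [(0.79, [371.0, 255.0, 396.0, 276.0]), (0.34, [262.0, 239.0, 299.0, 274.0])]
side [[581.5, 0.0, 317.0], [0.0, 581.5, 248.7], [0.0, 0.0, 1.0]] [[-0.858, 0.513, 0.009], [0.417, 0.708, -0.57], [-0.299, -0.485, -0.822]] [0.467, -0.133, 2.067]
green_tile_mid [(0.77, [308.0, 276.0, 328.0, 293.0]), (0.68, [315.0, 290.0, 339.0, 310.0])]
green_glaze [(0.45, [306.0, 280.0, 325.0, 295.0])]
setter [(0.67, [282.0, 227.0, 311.0, 251.0])]
rust_tile [(0.79, [313.0, 289.0, 337.0, 311.0]), (0.25, [292.0, 283.0, 312.0, 302.0])]
wrist [[337.6, 0.0, 317.3], [0.0, 337.6, 241.1], [0.0, 0.0, 1.0]] [[1.0, -0.0, -0.001], [-0.0, -0.971, 0.238], [-0.001, -0.238, -0.971]] [-0.55, -0.026, 0.39]
green_tile_mid [(0.76, [300.0, 150.0, 367.0, 216.0])]
green_glaze [(0.83, [329.0, 157.0, 361.0, 210.0])]
setter [(0.64, [274.0, 315.0, 332.0, 407.0])]
rust_tile [(0.65, [307.0, 88.0, 377.0, 156.0])]
```

View pics/wrist0.png

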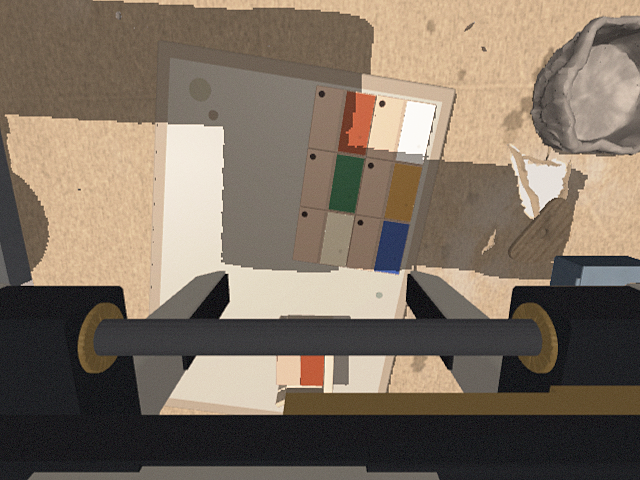

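View pics/scene0.png

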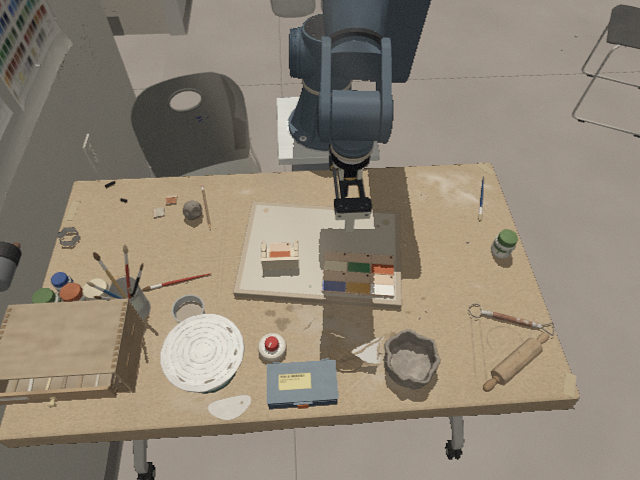

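Wrist view: the pack is upper right, with the green tile in the middle of the front row (front edge about (300-315, 87-265)). The setter is at (300,365), partly hidden by the gripper. I'll shift toward -y to see it from above.

Call:
send_rows --plan '[[[0, 0, 0.06], 0], [[0, 0, 0.06], 0], [[0, 0, 0.03], 0], [[0, 0, 0], 0], [[0, 0, 0], 0]]'

```text
time_s: 1.38
ee_pos: [0.5503, -0.153, 0.2187]
tool_rot: [1.208, 1.21, -1.207]
contact_force: [0.1, 0.1, -0.0]
finger_gap: 0.0926
```

```bash
python3 - <<'E'
from rig import manip
import cv2,numpy as np
print(manip.get_obs()["ee_pos"])
f=manip.grab_frame("wrist");np.savez("w1.npz",**f)
cv2.imwrite("pics/w1.png",cv2.resize(f["img"][0:300,140:500],None,fx=2.2,fy=2,interpolation=cv2.INTER_CUBIC)[:, :800])
g=manip.grab_frame("scene");np.savez("s1.npz",**g)
h=manip.grab_frame("side");np.savez("d1.npz",**h)
a=cv2.resize(g["img"][190:320,225:415],None,fx=4,fy=4,interpolation=cv2.INTER_CUBIC);cv2.imwrite("pics/s1.png",a)
w0=cv2.imread("pics/wrist0.png");cv2.imwrite("pics/w0c.png",cv2.resize(w0[60:280,270:470],None,fx=2.7,fy=2.7,interpolation=cv2.INTER_CUBIC))
E
```

```text
[ 0.55028221 -0.15297261  0.21868053]
```

View pics/w1.png

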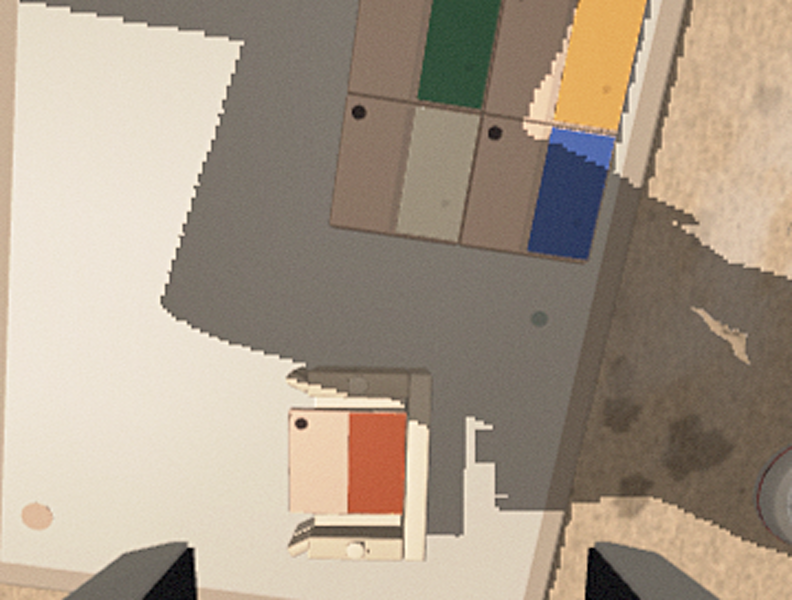

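View pics/s1.png

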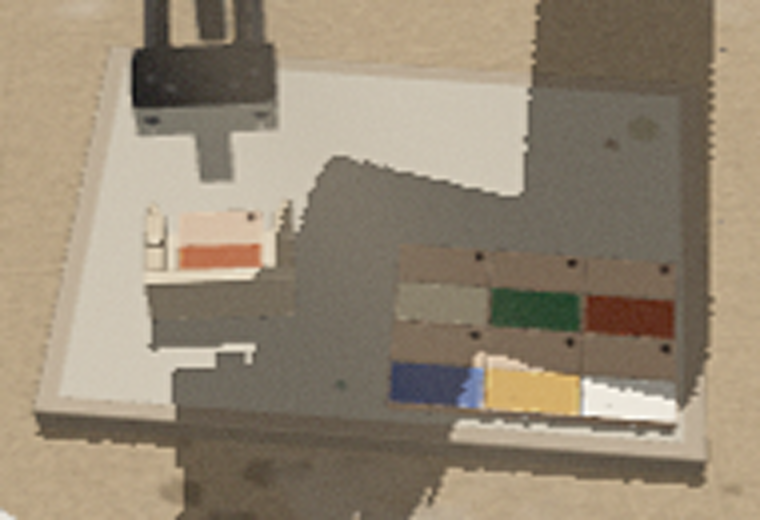

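View pics/w0c.png

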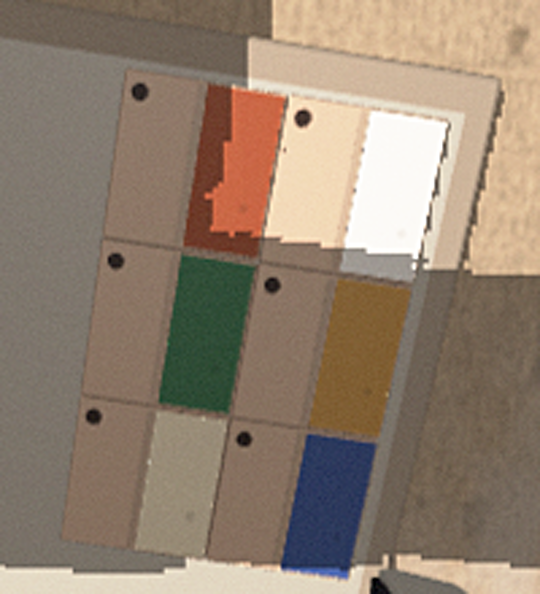

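```bash
cat > fit.py <<'E'
import numpy as np
from scipy.optimize import least_squares
w1=np.load("w1.npz")
from rig import manip
K=w1["K"];R1=w1["R"];t1=w1["t"]
# frame 0: same orientation, start pose (TCP shift)
R0=R1;t0=t1+R1@(np.array([0.5503,-0.1530,0.2187])-np.array([0.5496,0.0001,0.2181]))
print(t0.round(4),"expect -0.55 -0.026 0.39")
P0=[((0,90),(126,69)),((0,-90),(62,541)),((0,30),(103,240)),((0,-30),(83,396)),((120,90),(448,120)),((120,-90),(349,579)),((60,30),(260,263)),((60,-30),(231,420))]
P1=[((0,-30),(347,94)),((0,-90),(330,226)),((60,-90),(460,243)),((120,-90),(587,263)),((60,-30),(485,113)),((120,-30),(617,134))]
S=[((0,.5),(289,409)),((0,-.5),(289,513)),((1,.5),(407,411)),((1,-.5),(406,514))]
px0=lambda p:np.array([270+(p[0]+.5)/2.7-.5,60+(p[1]+.5)/2.7-.5])
px1=lambda p:np.array([140+(p[0]+.5)/2.2-.5,(p[1]+.5)/2-.5])
def proj(X,R,t):
    c=K@(R@X+t);return c[:2]/c[2]
def place(x,y,a,p,z):
    c,s=np.cos(a),np.sin(a);return np.array([x+c*p[0]-s*p[1],y+s*p[0]+c*p[1],z])
def res(v):
    x,y,a,zs,sx,sy,sa,W,L=v;r=[]
    for p,q in P0:r.append(proj(place(x,y,a,np.array(p)/1e3,zs+.009),R0,t0)-px0(q))
    for p,q in P1:r.append(proj(place(x,y,a,np.array(p)/1e3,zs+.009),R1,t1)-px1(q))
    for p,q in S:r.append(proj(place(sx,sy,sa,(-.024+p[0]*L,p[1]*W),zs+.031),R1,t1)-px1(q))
    for p,q in [((-.005,-.047),(355,559))]:r.append(proj(place(sx,sy,sa,p,zs+.044),R1,t1)[1:]-px1(q)[1:])
    return np.concatenate(r)
o=least_squares(res,[.55,.05,-.13,.017,.55,-.15,0,.05,.05],loss="soft_l1")
v=o.x;print(v.round(4));print(res(v).round(1))
x,y,a,zs,sx,sy,sa,W,L=v
g=place(x,y,a,(.03,0),zs+.0045);b=place(x,y,a,(.015,0),zs+.009)
print("tile centre",g.round(4),"bare",b.round(4),"home",sx,sy,sa)
print("home in pack frame", (np.array([[np.cos(a),np.sin(a)],[-np.sin(a),np.cos(a)]])@(np.array([sx,sy])-[x,y])).round(4))
# check scene
s=np.load("s1.npz")
def ps(X):
    c=s["K"]@(s["R"]@X+s["t"]);return ((c[:2]/c[2]-[225,190]+.5)*4-.5).round(0)
for p in [(0,90),(0,-90),(120,90),(120,-90)]:print(p,ps(place(x,y,a,np.array(p)/1e3,zs+.009)))
for p in [(0,.5),(0,-.5),(1,.5),(1,-.5)]:print("setter",ps(place(sx,sy,sa,(-.024+p[0]*L,p[1]*W),zs+.031)))
for p in [(-150,210),(-150,-210),(150,210),(150,-210)]:print("shelf",ps(place(x,y,a,(p[0]/1e3-.01,p[1]/1e3),zs)))
E
python3 fit.py
```

```text
[-0.5495 -0.0267  0.3886] expect -0.55 -0.026 0.39
[ 0.5353  0.0477 -0.1443  0.0173  0.5272 -0.1576 -0.0143  0.0538  0.0543]
[-0.1  0.2  0.  -0.4 -0.1 -0.3 -0.5 -0.2  0.4  0.3  0.3  0.5 -0.4 -0.
  0.3 -0.9  0.1 -0.  -0.1 -0.1  0.   0.6  0.8 -0.3 -0.9  0.5  0.1 -0.1
 -0.4  0.1  0.5 -0.1  0.3 -0.  -0.3  0.2 -0.2]
tile centre [0.565  0.0434 0.0218] bare [0.5502 0.0455 0.0263] home 0.5272474465589757 -0.15761959343683693 -0.014289744602756166
home in pack frame [ 0.0215 -0.2043]
(0, 90) [675. 263.]
(0, -90) [401. 245.]
(120, 90) [678. 424.]
(120, -90) [388. 404.]
setter [263. 209.]
setter [180. 212.]
setter [265. 279.]
setter [179. 282.]
shelf [841.  92.]
shelf [247.  55.]
shelf [873. 473.]
shelf [192. 426.]
```

Call:
send_rows --plan '[[[0, 0, -0.06], 0], [[0, 0, -0.06], 0], [[0, 0, -0.06], 0], [[0, -0.005, -0.02], -10.2], [[0, 0, 0], -10.2]]' --fingers 0

```text
time_s: 2.15
ee_pos: [0.5438, 0.0576, 0.2192]
tool_rot: [0.932, 1.361, -0.929]
contact_force: [-0.3, -0.2, 0.3]
finger_gap: 0.0476
```

Call:
send_rows --plan '[[[0, 0, 0], -10.2], [[0, 0, 0], -10.2], [[0, 0, 0], -10.2], [[0, 0, 0], -10.2], [[0, 0, 0], -10.2]]'

```text
time_s: 2.78
ee_pos: [0.5425, 0.063, 0.2197]
tool_rot: [0.213, 1.558, -0.211]
contact_force: [-0.4, 0.3, -1.1]
finger_gap: 0.0014
```

Call:
send_rows --plan '[[[0.05, 0, 0], -10], [[0.05, 0, 0], 0], [[0.03, 0, 0], 0], [[0, 0, 0], 0], [[0, 0, 0], 0]]'

```text
time_s: 3.4
ee_pos: [0.5437, 0.0671, 0.0891]
tool_rot: [0.066, 1.562, -0.063]
contact_force: [-0.1, 0.8, 0.5]
finger_gap: 0.0006
```

```bash
cat > st.py <<'E'
from rig import manip
import numpy as np
from scipy.spatial.transform import Rotation as Ro
o=manip.get_obs();p=o["ee_pos"];M=Ro.from_rotvec(o["tool_rot"]).as_matrix()
print("t",o["time_s"],"ee",p.round(4),"F",np.round(o["contact_force"],1),"gap",round(float(o["finger_gap"]),4))
print("tool x",M[:,0].round(3),"yaw z",np.degrees(np.arctan2(M[1,2],M[0,2])).round(2))
def fr(x,y,a,n):
    c,s=np.cos(a),np.sin(a);d=p[:2]-[x,y];print(n,"x,y mm",(1e3*np.array([c*d[0]+s*d[1],-s*d[0]+c*d[1]])).round(1),"yaw",np.degrees(a).round(2))
fr(.5353,.0477,-.1443,"in pack");fr(.5272,-.1576,-.0143,"in bay");print("above tile top mm",(p[2]-.0263)*1e3)
E
python3 st.py
```

```text
t 3.4 ee [0.5437 0.0671 0.0891] F [-0.1  0.8  0.5] gap 0.0006
tool x [ 0.008  0.001 -1.   ] yaw z -4.7
in pack x,y mm [ 5.5 20.4] yaw -8.27
in bay x,y mm [ 13.3 224.9] yaw -0.82
above tile top mm 62.75219318433724
```

Call:
send_rows --plan '[[[0, 0, 0], 3.6], [[0.02, -0.02, 0.004], 0], [[0.015, 0, 0], 0], [[0.015, 0, 0], 0], [[0, 0, 0], 0]]'

```text
time_s: 4.03
ee_pos: [0.5488, 0.0483, 0.0436]
tool_rot: [0.116, 1.551, -0.112]
contact_force: [-0.5, 0.2, -0.3]
finger_gap: 0.0005
```

```bash
python3 st.py
```

```text
t 4.025 ee [0.5488 0.0483 0.0436] F [-0.5  0.2 -0.3] gap 0.0005
tool x [ 0.017  0.002 -1.   ] yaw z -8.33
in pack x,y mm [13.3  2.5] yaw -8.27
in bay x,y mm [ 18.7 206.2] yaw -0.82
above tile top mm 17.315161951435325
```

Call:
send_rows --plan '[[[0.006, -0.0025, -0.0035], 0], [[0.006, 0, 0], 0], [[0, 0, 0], 0], [[0.002, 0, 0], 0], [[0, 0, 0], 0]]'

```text
time_s: 4.65
ee_pos: [0.5456, 0.0469, 0.0297]
tool_rot: [0.116, 1.549, -0.111]
contact_force: [-0.6, 0.6, 0.2]
finger_gap: 0.0001
```

```bash
python3 st.py;  python3 - <<'E'
from rig import manip
import cv2
f=manip.grab_frame("wrist");cv2.imwrite("pics/w2.png",f["img"])
E
```

```text
t 4.65 ee [0.5456 0.0469 0.0297] F [-0.6  0.6  0.2] gap 0.0001
tool x [ 0.019  0.002 -1.   ] yaw z -8.29
in pack x,y mm [10.3  0.7] yaw -8.27
in bay x,y mm [ 15.5 204.8] yaw -0.82
above tile top mm 3.3814635818808503
```

View pics/w2.png

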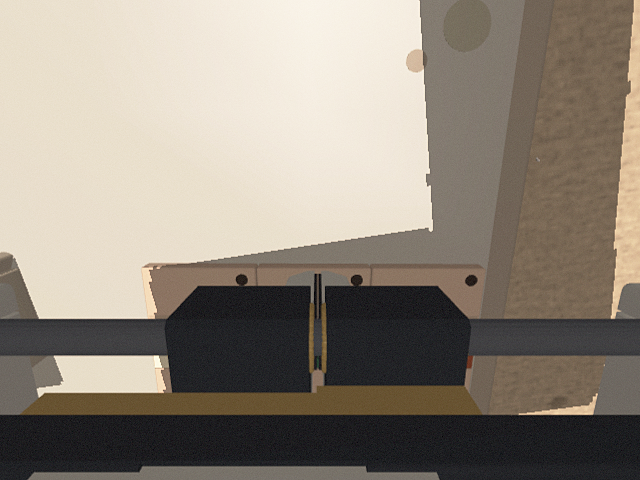

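The wrist view now looks toward -x. The fingertips (gap at column 318) sit between the green tile's joints (257, 371), with the front edge at row 265. Now I'll press gently.

Call:
send_rows --plan '[[[0.002, 0, 0], 0], [[0.002, 0, 0], 0], [[0.001, 0, 0], 0], [[0.001, 0, 0], 0], [[0.001, 0, 0], 0]]'

```text
time_s: 5.32
ee_pos: [0.5491, 0.047, 0.0288]
tool_rot: [0.116, 1.541, -0.11]
contact_force: [-2.3, 0.6, 12.5]
finger_gap: 0.0003
```

Call:
send_rows --plan '[[[0.001, 0, -0.003], 0], [[0.001, 0, -0.006], 0], [[0.001, 0, -0.008], 0], [[0.001, 0, -0.008], 0], [[0.001, 0, -0.008], 0]]'

```text
time_s: 5.95
ee_pos: [0.5253, 0.0515, 0.0289]
tool_rot: [0.117, 1.519, -0.109]
contact_force: [1.6, -0.2, 10.2]
finger_gap: 0.0007
```

```bash
python3 st.py;  python3 - <<'E'
from rig import manip
import cv2
f=manip.grab_frame("wrist");cv2.imwrite("pics/w3.png",f["img"])
E
```

```text
t 5.95 ee [0.5253 0.0515 0.0289] F [ 1.6 -0.2 10.2] gap 0.0007
tool x [ 0.049  0.001 -0.999] yaw z -8.31
in pack x,y mm [-10.4   2.3] yaw -8.27
in bay x,y mm [ -4.8 209. ] yaw -0.82
above tile top mm 2.588111404057087
```

View pics/w3.png

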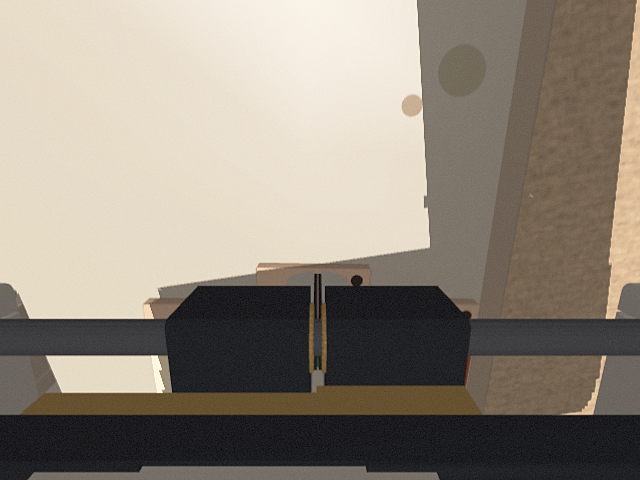

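Call:
send_rows --plan '[[[0.001, 0, -0.014], 0], [[0.001, 0, -0.018], 0], [[0.001, 0, -0.018], 0], [[0.001, 0, -0.006], 0], [[0.0005, 0, 0], 0]]'

```text
time_s: 6.62
ee_pos: [0.4806, 0.0597, 0.0293]
tool_rot: [0.118, 1.49, -0.107]
contact_force: [-0.5, 0.1, 0.7]
finger_gap: 0.0002
```

```bash
python3 st.py
```

```text
t 6.625 ee [0.4806 0.0597 0.0293] F [-0.5  0.1  0.7] gap 0.0002
tool x [ 0.078  0.002 -0.997] yaw z -8.33
in pack x,y mm [-55.9   4. ] yaw -8.27
in bay x,y mm [-49.7 216.6] yaw -0.82
above tile top mm 3.011199955853784
```

Call:
send_rows --plan '[[[-0.01, 0, 0], 0], [[-0.01, 0, 0.02], 0], [[0, 0, 0.03], 0], [[0, 0, 0.03], 0], [[0, 0, 0.03], 0]]'

```text
time_s: 7.25
ee_pos: [0.5889, 0.0436, 0.0608]
tool_rot: [0.118, 1.492, -0.106]
contact_force: [-1.1, -0.5, -0.3]
finger_gap: 0.0004
```

```bash
python3 st.py;  python3 - <<'E'
from rig import manip
import cv2
f=manip.grab_frame("wrist");cv2.imwrite("pics/w4.png",f["img"])
import numpy as np; np.savez("w4.npz",**f)
E
```

```text
t 7.25 ee [0.5889 0.0436 0.0608] F [-1.1 -0.5 -0.3] gap 0.0004
tool x [ 0.077  0.002 -0.997] yaw z -8.3
in pack x,y mm [53.6  3.7] yaw -8.27
in bay x,y mm [ 58.8 202.1] yaw -0.82
above tile top mm 34.49039580279562
```

View pics/w4.png

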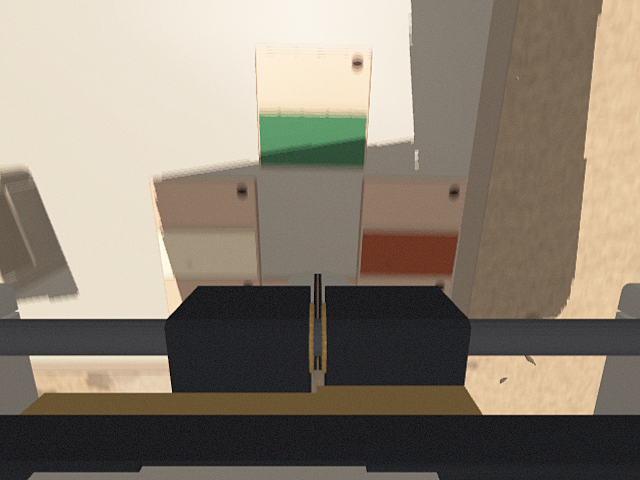

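```bash
cat > tile.py <<'E'
import numpy as np,sys
from scipy.optimize import least_squares
def fit(f,pts,z=.0263,g=(.5,.05,-.14)):
    w=np.load(f);K,R,t=w["K"],w["R"],w["t"]
    def pr(v,p):
        c,s=np.cos(v[2]),np.sin(v[2]);X=np.array([v[0]+c*p[0]-s*p[1],v[1]+s*p[0]+c*p[1],z]);q=K@(R@X+t);return q[:2]/q[2]
    o=least_squares(lambda v:np.concatenate([pr(v,p)-q for p,q in pts]),g);v=o.x
    a=-.0143;d=v[:2]-[.5272,-.1576];c,s=np.cos(a),np.sin(a)
    print("tile",v.round(4),"res",o.fun.round(1),"in bay mm",(1e3*np.array([c*d[0]+s*d[1],-s*d[0]+c*d[1]])).round(1),"rel yaw deg",np.degrees(v[2]-a).round(1))
    return v
E
python3 - <<'E'
from tile import fit
P=[((-.03,-.03),(256,48)),((-.03,.03),(371,48)),((.03,-.03),(260,166)),((.03,.03),(365,166))]
fit("w4.npz",P);fit("w4.npz",P,.0285)
n=[((-.03,-.03),(153,179)),((-.03,.03),(257,178))]
fit("w4.npz",n);fit("w4.npz",[((-.03,-.03),(361,178)),((-.03,.03),(465,178))])
E
```

```text
tile [ 0.5011  0.0562 -0.1497] res [-1.6 -1.3  0.8 -0.2 -0.1  0.7  1.   1.2] in bay mm [-29.2 213.4] rel yaw deg -7.8
tile [ 0.5013  0.0562 -0.1497] res [-2.3 -1.8  1.5 -0.7 -0.6  1.5  1.5  2. ] in bay mm [-29.  213.4] rel yaw deg -7.8
tile [ 0.5579 -0.0141 -0.1349] res [-0.8  0.1  0.9 -0.1] in bay mm [ 28.7 143.9] rel yaw deg -6.9
tile [ 0.5749  0.1032 -0.1462] res [-0.1 -0.   0.1  0. ] in bay mm [ 44.  261.5] rel yaw deg -7.6
```

The tile came out straight to about 65 mm, and its neighbours have not moved. The front edge is at row 48, and the cream and rust tile fronts are both at row 178. Now I'll go back over it and press again.

Call:
send_rows --plan '[[[0, 0, -0.035], 0], [[0, 0, -0.035], 0], [[0, 0, -0.035], 0], [[0.01, 0, -0.006], 0], [[0.006, 0, 0], 0]]'

```text
time_s: 7.92
ee_pos: [0.4829, 0.0591, 0.0379]
tool_rot: [0.119, 1.485, -0.107]
contact_force: [0.4, 0.4, -0.1]
finger_gap: 0.0006
```

```bash
python3 st.py
```

```text
t 7.925 ee [0.4829 0.0591 0.0379] F [ 0.4  0.4 -0.1] gap 0.0006
tool x [ 0.083  0.002 -0.997] yaw z -8.37
in pack x,y mm [-53.5   3.8] yaw -8.27
in bay x,y mm [-47.4 216.1] yaw -0.82
above tile top mm 11.62948671685499
```

Call:
send_rows --plan '[[[0.006, 0, -0.003], 0], [[0.003, 0, -0.001], 0], [[0.001, 0, 0], 0], [[0.001, 0, 0], 0], [[0.001, 0, -0.004], 0]]'

```text
time_s: 8.55
ee_pos: [0.4835, 0.0601, 0.0291]
tool_rot: [0.12, 1.473, -0.107]
contact_force: [3.1, -0.4, 14.7]
finger_gap: 0.0005
```

```bash
python3 st.py
```

```text
t 8.55 ee [0.4835 0.0601 0.0291] F [ 3.1 -0.4 14.7] gap 0.0005
tool x [ 0.095  0.002 -0.995] yaw z -8.42
in pack x,y mm [-53.    4.8] yaw -8.27
in bay x,y mm [-46.8 217. ] yaw -0.82
above tile top mm 2.7942673801050755
```

Call:
send_rows --plan '[[[-0.0005, -0.002, -0.015], -1.9], [[0.0002, -0.026, -0.0075], -1.9], [[0.0003, -0.03, -0.006], -1.9], [[0.0005, -0.035, -0.004], -1.9], [[0.0008, -0.035, 0], 0]]'

```text
time_s: 9.18
ee_pos: [0.4551, -0.0663, 0.029]
tool_rot: [0.006, 1.452, -0.004]
contact_force: [0.6, 1.6, 6.0]
finger_gap: 0.0005
```

```bash
python3 st.py
```

```text
t 9.175 ee [ 0.4551 -0.0663  0.029 ] F [0.6 1.6 6. ] gap 0.0005
tool x [ 0.118  0.001 -0.993] yaw z -0.38
in pack x,y mm [ -63.  -124.4] yaw -8.27
in bay x,y mm [-73.4  90.2] yaw -0.82
above tile top mm 2.7313060998530974
```

Call:
send_rows --plan '[[[0.0007, -0.03, -0.004], 0], [[0.0007, -0.03, -0.004], 0], [[0.0007, -0.022, -0.004], 0], [[0.0008, -0.005, 0], 0], [[0.0005, 0, 0], 0]]'

```text
time_s: 9.8
ee_pos: [0.446, -0.1592, 0.0246]
tool_rot: [0.008, 1.447, -0.008]
contact_force: [-0.0, 0.1, 0.2]
finger_gap: 0.0007
```

```bash
python3 st.py; python3 - <<'E'
from rig import manip
import cv2,numpy as np
f=manip.grab_frame("wrist");np.savez("w5.npz",**f);h=manip.grab_frame("side");np.savez("d5.npz",**h)
a=f["img"][150:480];b=cv2.resize(h["img"][170:330,200:420],None,fx=2.5,fy=2.5,interpolation=cv2.INTER_CUBIC)
g=manip.grab_frame("scene")["img"];g=cv2.resize(g[180:320,225:415],None,fx=2.5,fy=2.5,interpolation=cv2.INTER_CUBIC)
im=np.zeros((600,800,3),np.uint8);im[:240,:640]=f["img"][60:300];im[240:590,:475]=g;im[240:600,475:800]=b[20:380,100:425];cv2.imwrite("pics/m5.png",im)
E
```

```text
t 9.8 ee [ 0.446  -0.1592  0.0246] F [-0.   0.1  0.2] gap 0.0007
tool x [ 0.124 -0.001 -0.992] yaw z -0.59
in pack x,y mm [ -58.6 -217.6] yaw -8.27
in bay x,y mm [-81.2  -2.8] yaw -0.82
above tile top mm -1.6516825152865302
```

View pics/m5.png

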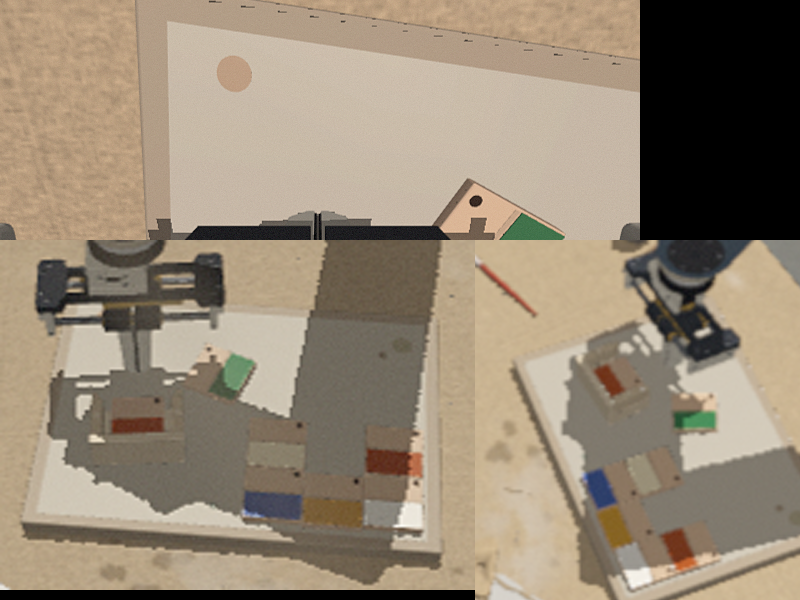

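The tile slipped off the fingers in the fast side drag. It now lies between pack and setter, turned about 30°. The other tiles look unmoved. I'll lift and measure it.

Call:
send_rows --plan '[[[-0.04, 0, 0], 0], [[-0.05, 0.03, 0.02], 0], [[-0.05, 0.03, 0.03], 0], [[-0.02, 0, 0.03], 0], [[0, 0, 0], 0]]'

```text
time_s: 10.58
ee_pos: [0.5061, -0.0951, 0.1956]
tool_rot: [0.005, 1.448, -0.004]
contact_force: [-0.5, -0.6, -0.5]
finger_gap: 0.0001
```

```bash
python3 st.py; python3 - <<'E'
from rig import manip
import cv2,numpy as np
f=manip.grab_frame("wrist");np.savez("w6.npz",**f);cv2.imwrite("pics/w6.png",f["img"])
for n in ["green_tile_mid","cream_tile","rust_tile"]:
    d=manip.trace("wrist",n)
    for e in d[:1]:
        c=cv2.findContours(e["pixels"].astype(np.uint8),0,2)[0];c=max(c,key=cv2.contourArea);print(n,e["conf"],cv2.boxPoints(cv2.minAreaRect(c)).round(1).tolist())
E
```

```text
t 10.575 ee [ 0.5061 -0.0951  0.1956] F [-0.5 -0.6 -0.5] gap 0.0001
tool x [ 0.122  0.001 -0.993] yaw z -0.32
in pack x,y mm [  -8.4 -145.5] yaw -8.27
in bay x,y mm [-22.   62.2] yaw -0.82
above tile top mm 169.25750197289625
green_tile_mid 0.7 [[297.5, 171.5], [330.29998779296875, 111.9000015258789], [387.70001220703125, 143.3000030517578], [355.0, 203.0]]
cream_tile 0.69 [[356.3999938964844, 273.8999938964844], [365.3999938964844, 217.0], [427.0, 226.8000030517578], [417.8999938964844, 283.70001220703125]]
rust_tile 0.76 [[465.8999938964844, 286.5], [475.0, 232.0], [540.7999877929688, 243.0], [531.7999877929688, 297.5]]
```

View pics/w6.png

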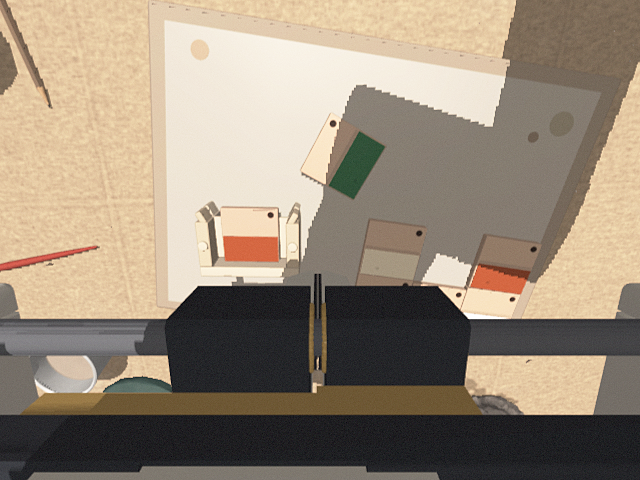

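```bash
python3 - <<'E'
from tile import fit
fit("w6.npz",[((-.03,.03),(333,113)),((-.03,-.03),(301,172)),((.03,.03),(386,144)),((.03,-.03),(354,200))],g=(.45,-.08,1))
fit("w6.npz",[((-.03,-.03),(367,219)),((-.03,.03),(427,229))])
fit("w6.npz",[((-.024,-.027),(220,206.5)),((-.024,.027),(278,208))],z=.0483,g=(.53,-.15,0))
E
```

```text
tile [ 0.4609 -0.0681  1.0702] res [-1.8 -0.7 -0.3 -0.6  1.5  1.   0.7  0.5] in bay mm [-67.6  88.5] rel yaw deg 62.1
tile [ 0.5558 -0.0176 -0.173 ] res [ 1.2  0.3 -1.2 -0.4] in bay mm [ 26.6 140.4] rel yaw deg -9.1
tile [ 0.5259 -0.1572 -0.0326] res [-0.2  0.   0.2 -0. ] in bay mm [-1.3  0.4] rel yaw deg -1.0
```

The tile is at (0.461, -0.068), with yaw about 61°. Pressing has ratcheted the tool tilt up to about 0.12 rad. I'll undo that by pushing the tips horizontally against the fixed shelf's front edge, then move the tile in a loose cage of the fingers around its bare half.

Call:
send_rows --plan '[[[0, 0, -0.06], 0], [[0, 0.02, -0.06], 0], [[0.0, 0.02, -0.06], 0], [[0, 0, -0.005], 0], [[0, 0, 0], 0]]'

```text
time_s: 11.4
ee_pos: [0.3133, -0.054, 0.1659]
tool_rot: [0.013, 1.463, -0.005]
contact_force: [0.2, -1.5, 0.4]
finger_gap: 0.0004
```

```bash
python3 st.py; python3 -c "
from rig import manip;print(manip.get_obs()['joints'].round(3))"
```

```text
t 11.4 ee [ 0.3133 -0.054   0.1659] F [ 0.2 -1.5  0.4] gap 0.0004
tool x [ 0.107  0.005 -0.994] yaw z -0.67
in pack x,y mm [-205.  -132.6] yaw -8.27
in bay x,y mm [-215.3  100.5] yaw -0.82
above tile top mm 139.5504979073249
[-0.354 -0.069  2.307  0.058  0.805 -1.952]
```

Call:
send_rows --plan '[[[0.05, 0, 0], 0], [[0.05, 0, 0], 0], [[0.04, 0, 0], 0], [[0.01, 0, 0], 0], [[0, 0, 0], 0]]'

```text
time_s: 12.02
ee_pos: [0.3361, -0.0564, 0.0116]
tool_rot: [0.013, 1.459, -0.009]
contact_force: [0.5, 0.1, 0.9]
finger_gap: 0.0003
```

```bash
python3 st.py; python3 -c "
from rig import manip;print(manip.get_obs()['joints'].round(3))"
```

```text
t 12.025 ee [ 0.3361 -0.0564  0.0116] F [0.5 0.1 0.9] gap 0.0003
tool x [ 0.112  0.002 -0.994] yaw z -0.79
in pack x,y mm [-182.2 -131.7] yaw -8.27
in bay x,y mm [-192.6   98.4] yaw -0.82
above tile top mm -14.691899260045378
[-0.335  0.388  2.379  0.144  0.272 -2.029]
```

Call:
send_rows --plan '[[[0.002, 0, 0.008], 0], [[0.001, 0, 0.005], 0], [[0, 0, 0.003], 0], [[0, 0, 0.003], 0], [[0, 0, 0.003], 0]]'

```text
time_s: 12.65
ee_pos: [0.3489, -0.0535, 0.01]
tool_rot: [0.019, 1.483, -0.002]
contact_force: [-14.1, -4.5, 2.5]
finger_gap: 0.0005
```

```bash
python3 st.py
```

```text
t 12.65 ee [ 0.3489 -0.0535  0.01  ] F [-14.1  -4.5   2.5] gap 0.0005
tool x [ 0.088  0.011 -0.996] yaw z -0.82
in pack x,y mm [-169.9 -127. ] yaw -8.27
in bay x,y mm [-179.8  101.5] yaw -0.82
above tile top mm -16.283699131794535
```

Call:
send_rows --plan '[[[0, 0, 0.0035], 0], [[0, 0, 0.0035], 0], [[0, 0, 0.0035], 0], [[0, 0, 0.0035], 0], [[0, 0, 0.0035], 0]]'

```text
time_s: 13.28
ee_pos: [0.3493, -0.0487, 0.0098]
tool_rot: [0.028, 1.521, 0.008]
contact_force: [-15.7, -4.2, 4.1]
finger_gap: 0.0005
```

```bash
python3 st.py
```

```text
t 13.275 ee [ 0.3493 -0.0487  0.0098] F [-15.7  -4.2   4.1] gap 0.0005
tool x [ 0.05   0.023 -0.999] yaw z -0.79
in pack x,y mm [-170.2 -122.1] yaw -8.27
in bay x,y mm [-179.4  106.4] yaw -0.82
above tile top mm -16.51413934358514
```

Call:
send_rows --plan '[[[0, -0.003, 0.0035], 0], [[0, -0.003, 0.0035], 0], [[0, -0.003, 0.0035], 0], [[0, -0.003, 0.0035], 0], [[0, -0.003, 0.0035], 0]]'

```text
time_s: 13.9
ee_pos: [0.3477, -0.0562, 0.0084]
tool_rot: [0.041, 1.565, 0.021]
contact_force: [-14.1, 5.7, 4.7]
finger_gap: 0.0002
```

```bash
python3 st.py
```

```text
t 13.9 ee [ 0.3477 -0.0562  0.0084] F [-14.1   5.7   4.7] gap 0.0002
tool x [ 0.006  0.039 -0.999] yaw z -0.72
in pack x,y mm [-170.8 -129.8] yaw -8.27
in bay x,y mm [-181.    98.9] yaw -0.82
above tile top mm -17.85913246809428
```

Tilt along x is now 0.006 rad, with 0.039 left along y, which is acceptable. Joint 6 can't give +62° from here, so I'll use the half-turn twin at yaw -119°.

Call:
send_rows --plan '[[[0, 0, -0.015], 0], [[-0.05, 0, 0], 0], [[-0.05, 0, 0], 10.7], [[-0.03, 0, 0], 10.7], [[0, 0, 0], 10.7]]' --fingers 78

```text
time_s: 14.52
ee_pos: [0.334, -0.0621, 0.1454]
tool_rot: [0.484, 1.522, -0.425]
contact_force: [0.4, 0.5, -0.3]
finger_gap: 0.0456
```

Call:
send_rows --plan '[[[0, 0, 0], 10.7], [[0, 0, 0], 10.7], [[0, 0, 0], 10.7], [[0, 0, 0], 10.7], [[0, 0, 0], 10.7]]'

```text
time_s: 15.15
ee_pos: [0.3375, -0.0633, 0.1506]
tool_rot: [1.202, 1.239, -1.14]
contact_force: [-0.0, 0.5, 1.2]
finger_gap: 0.0723
```

Call:
send_rows --plan '[[[0, 0, 0], 10.7], [[0, 0, 0], 10.7], [[0, 0, 0], 10.7], [[0, 0, 0], 0], [[0, 0, 0], 0]]'

```text
time_s: 15.78
ee_pos: [0.3401, -0.0642, 0.1544]
tool_rot: [1.607, 0.935, -1.538]
contact_force: [-1.3, 0.4, -0.4]
finger_gap: 0.0724
```

```bash
cat >> st.py <<'E'
import sys
if len(sys.argv)>2: # target world x y -> tool shift
    d=np.array([float(sys.argv[1]),float(sys.argv[2]),p[2]])-p
    print("tool shift for target",(M.T@d).round(4),"z axes",M.round(3).tolist(), "q",o["joints"].round(2))
E
python3 st.py .4518 -.0847
```

```text
t 15.775 ee [ 0.3401 -0.0642  0.1544] F [-1.3  0.4 -0.4] gap 0.0724
tool x [ 0.029  0.026 -0.999] yaw z -118.92
in pack x,y mm [-177.1 -138.8] yaw -8.27
in bay x,y mm [-188.4   90.7] yaw -0.82
above tile top mm 128.05478439672558
tool shift for target [ 0.0027  0.1076 -0.036 ] z axes [[0.029, 0.875, -0.483], [0.026, -0.484, -0.875], [-0.999, 0.012, -0.037]] q [-0.35  0.06  2.21  0.05  0.85  0.13]
```

Call:
send_rows --plan '[[[0, 0.05, -0.018], 0], [[0, 0.05, -0.018], 0], [[0.05, 0.008, 0], 0], [[0.03, 0, 0], 0], [[0, 0, 0], 0]]'

```text
time_s: 16.4
ee_pos: [0.4597, -0.0836, 0.0765]
tool_rot: [1.597, 0.942, -1.523]
contact_force: [-0.2, -0.0, 0.6]
finger_gap: 0.0727
```

```bash
python3 st.py .4520 -.0843; python3 - <<'E'
from rig import manip
import cv2,numpy as np
f=manip.grab_frame("wrist");np.savez("w7.npz",**f);cv2.imwrite("pics/w7.png",f["img"])
E
```

```text
t 16.4 ee [ 0.4597 -0.0836  0.0765] F [-0.2 -0.   0.6] gap 0.0727
tool x [ 0.033  0.025 -0.999] yaw z -117.95
in pack x,y mm [ -56.  -140.8] yaw -8.27
in bay x,y mm [-68.6  73. ] yaw -0.82
above tile top mm 50.20493581680678
tool shift for target [-0.0003 -0.0064  0.0042] z axes [[0.033, 0.883, -0.468], [0.025, -0.469, -0.883], [-0.999, 0.017, -0.037]] q [-0.3   0.41  2.    0.05  0.71  0.15]
```

View pics/w7.png

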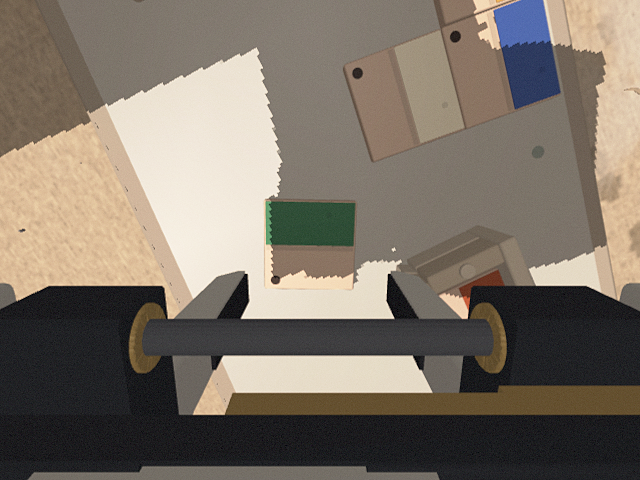

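```bash
python3 - <<'E'
from tile import fit
import numpy as np
v=fit("w7.npz",[((-.03,.03),(264.5,289)),((-.03,-.03),(353,290)),((.03,.03),(265,199)),((.03,-.03),(356,201))],g=(.45,-.08,1))
print(v[0]-.0185*np.cos(v[2]),v[1]-.0185*np.sin(v[2]),np.degrees(v[2]))
E
```

```text
tile [ 0.4611 -0.0702  1.0596] res [ 0.2 -0.6 -0.  -0.3 -1.2  0.4  1.   0.4] in bay mm [-67.3  86.4] rel yaw deg 61.5
0.4520832579158361 -0.08635079388557593 60.70857782177233
```

Call:
send_rows --plan '[[[0, 0, 0], 1.4], [[0, -0.0085, 0.008], 0], [[0, 0, 0], 0], [[0.02, 0, 0], 0], [[0, 0, 0], 0]]' --fingers 73

```text
time_s: 17.08
ee_pos: [0.4502, -0.0871, 0.0612]
tool_rot: [1.618, 0.919, -1.533]
contact_force: [-0.5, 0.1, -0.3]
finger_gap: 0.068
```

```bash
python3 st.py .4503 -.0855; python3 - <<'E'
from rig import manip
import cv2,numpy as np
f=manip.grab_frame("wrist");np.savez("w8.npz",**f)
c=cv2.cvtColor(f["img"],cv2.COLOR_BGR2HSV);m=cv2.inRange(c,(45,80,30),(90,255,255))
n,l,s,_=cv2.connectedComponentsWithStats(m);print(s[s[:,4]>800])
E
```

```text
t 17.075 ee [ 0.4502 -0.0871  0.0612] F [-0.5  0.1 -0.3] gap 0.068
tool x [ 0.041  0.022 -0.999] yaw z -119.36
in pack x,y mm [ -64.8 -145.7] yaw -8.27
in bay x,y mm [-78.   69.4] yaw -0.82
above tile top mm 34.90736086427462
tool shift for target [ 0.     -0.0007 -0.0015] z axes [[0.041, 0.871, -0.49], [0.022, -0.491, -0.871], [-0.999, 0.025, -0.039]] q [-0.31  0.42  2.03  0.06  0.65  0.16]
[[     0      0    640    480 302813]
 [   271    192     97     47   4357]]
```

Call:
send_rows --plan '[[[0.012, -0.0015, 0], 0], [[0.012, 0, 0], 0], [[0.007, 0, 0], 0], [[0.004, 0, 0], 0], [[0.002, 0, 0], 0]]'

```text
time_s: 17.75
ee_pos: [0.4517, -0.0858, 0.0234]
tool_rot: [1.619, 0.917, -1.53]
contact_force: [0.4, 0.7, 0.8]
finger_gap: 0.0679
```

```bash
python3 st.py .4503 -.0855
```

```text
t 17.75 ee [ 0.4517 -0.0858  0.0234] F [0.4 0.7 0.8] gap 0.0679
tool x [ 0.044  0.021 -0.999] yaw z -119.34
in pack x,y mm [ -63.5 -144.2] yaw -8.27
in bay x,y mm [-76.5  70.7] yaw -0.82
above tile top mm -2.8777408296547202
tool shift for target [-0.0001 -0.0014  0.0004] z axes [[0.044, 0.871, -0.49], [0.021, -0.491, -0.871], [-0.999, 0.028, -0.04]] q [-0.31  0.5   2.04  0.06  0.56  0.15]
```

Call:
send_rows --plan '[[[0.0015, -0.0014, 0], 0], [[0, 0, 0], 0], [[0, 0, 0], 0], [[0, 0, 0], 0], [[0, 0, 0], 0]]' --fingers 67.5

```text
time_s: 18.38
ee_pos: [0.4508, -0.0852, 0.0223]
tool_rot: [1.619, 0.916, -1.53]
contact_force: [0.3, 0.4, 0.2]
finger_gap: 0.0627
```

Call:
send_rows --plan '[[[0, -0.0022, 0.0012], 7], [[0, -0.002, 0.0015], 7], [[0, -0.0017, 0.0018], 7], [[0, -0.0013, 0.002], 7], [[0, -0.001, 0.002], 7]]'

```text
time_s: 19.0
ee_pos: [0.4388, -0.0858, 0.022]
tool_rot: [2.038, 0.443, -1.938]
contact_force: [-0.1, 0.1, 0.8]
finger_gap: 0.063
```

```bash
python3 st.py; python3 - <<'E'
from rig import manip
import cv2,numpy as np
f=manip.grab_frame("wrist");np.savez("w9.npz",**f);cv2.imwrite("pics/w9.png",f["img"])
c=cv2.cvtColor(f["img"],cv2.COLOR_BGR2HSV);m=cv2.inRange(c,(45,80,30),(90,255,255))
n,l,s,_=cv2.connectedComponentsWithStats(m);print(s[s[:,4]>800])
E
```

```text
t 19.0 ee [ 0.4388 -0.0858  0.022 ] F [-0.1  0.1  0.8] gap 0.063
tool x [ 0.045  0.021 -0.999] yaw z -155.44
in pack x,y mm [ -76.3 -146. ] yaw -8.27
in bay x,y mm [-89.4  70.5] yaw -0.82
above tile top mm -4.317355824663985
[[     0      0    640    480 300510]
 [   242    183    126     77   6678]]
```

View pics/w9.png

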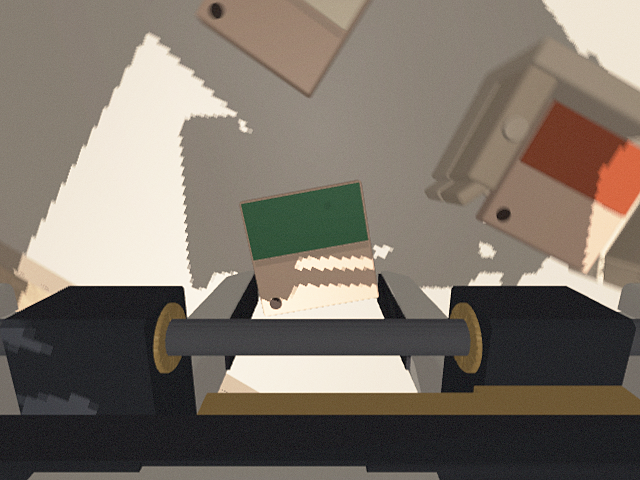

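```bash
python3 - <<'E'
from tile import fit
fit("w9.npz",[((-.03,.03),(261,316)),((-.03,-.03),(378,299)),((.03,.03),(242,203)),((.03,-.03),(361,180))],g=(.45,-.08,.6))
E
```

```text
tile [ 0.4557 -0.0727  0.5879] res [ 1.8  0.3 -0.2 -0.2 -2.6 -1.5  1.1  1.5] in bay mm [-72.7  83.8] rel yaw deg 34.5
```

Call:
send_rows --plan '[[[0, 0, -0.002], 0], [[0, 0, -0.002], 0], [[0, 0, 0], 5], [[0, 0, 0], 6], [[0, 0, 0], 6]]' --fingers 66

```text
time_s: 19.68
ee_pos: [0.4433, -0.0839, 0.0223]
tool_rot: [2.214, 0.157, -2.112]
contact_force: [0.6, -0.2, 1.8]
finger_gap: 0.0618
```

```bash
python3 st.py
```

```text
t 19.675 ee [ 0.4433 -0.0839  0.0223] F [ 0.6 -0.2  1.8] gap 0.0618
tool x [ 0.046  0.02  -0.999] yaw z -172.69
in pack x,y mm [ -72.1 -143.5] yaw -8.27
in bay x,y mm [-84.9  72.5] yaw -0.82
above tile top mm -3.9916133769711295
```

Call:
send_rows --plan '[[[0, 0.01, 0.001], 4], [[0, 0.012, 0.001], 4], [[0, 0.012, 0], 3], [[0, 0.012, 0], 2], [[0, 0.012, -0.001], 0]]'

```text
time_s: 20.3
ee_pos: [0.4441, -0.144, 0.022]
tool_rot: [-2.211, 0.084, 2.107]
contact_force: [0.2, 0.3, 3.1]
finger_gap: 0.0615
```

```bash
python3 st.py; python3 - <<'E'
from rig import manip
import cv2,numpy as np
f=manip.grab_frame("wrist");np.savez("w10.npz",**f);cv2.imwrite("pics/w10.png",f["img"])
E
```

```text
t 20.3 ee [ 0.4441 -0.144   0.022 ] F [0.2 0.3 3.1] gap 0.0615
tool x [ 0.049  0.02  -0.999] yaw z 174.23
in pack x,y mm [ -62.7 -202.8] yaw -8.27
in bay x,y mm [-83.3  12.4] yaw -0.82
above tile top mm -4.335774876566025
```

The picture limit is reached, so I'll measure numerically from the green glaze blob instead.

```bash
cat > gl.py <<'E'
import cv2,numpy as np,sys
from rig import manip
from scipy.optimize import least_squares
def run(cam,g):
    f=manip.grab_frame(cam);K,R,t=f["K"],f["R"],f["t"]
    c=cv2.cvtColor(f["img"],cv2.COLOR_BGR2HSV);m=cv2.inRange(c,(45,90,25),(90,255,255))
    t2=[d for d in manip.look_for(cam,"green_glaze") if d["conf"]>.3];print(cam,[(round(d["conf"],2),np.round(d["extent"]).tolist()) for d in t2[:2]])
    cs=[q for q in cv2.findContours(m,0,2)[0] if cv2.contourArea(q)>60];
    if not cs: print("none");return
    def P(v):
        c,s=np.cos(v[2]),np.sin(v[2]);o=[]
        for a,b in [(.0005,.0285),(.0295,.0285),(.0295,-.0285),(.0005,-.0285)]:
            q=K@(R@np.array([v[0]+c*a-s*b,v[1]+s*a+c*b,.028])+t);o.append(q[:2]/q[2])
        return np.array(o)
    x=P(g).mean(0);q=min(cs,key=lambda k:np.linalg.norm(k.reshape(-1,2).mean(0)-x))
    b=cv2.boxPoints(cv2.minAreaRect(q));print("area",cv2.contourArea(q),"rect",b.round(1).tolist())
    b=min([np.roll(s,i,0) for i in range(4) for s in (b,b[::-1])],key=lambda s:((s-P(g)-(s.mean(0)-x))**2).sum())
    o=least_squares(lambda v:(P(v)-b).ravel(),g);v=o.x
    a=-.0143;d=v[:2]-[.5272,-.1576];c,s=np.cos(a),np.sin(a)
    print("tile",v.round(4),"rms",np.sqrt((o.fun**2).mean()).round(1),"in bay mm",(1e3*np.array([c*d[0]+s*d[1],-s*d[0]+c*d[1]])).round(1),"rel yaw",np.degrees(v[2]-a).round(1))
g=[float(x) for x in sys.argv[2:5]]
for c in sys.argv[1].split(","):run(c,g)
E
python3 gl.py wrist,scene,side .463 -.145 0
```

```text
wrist [(0.94, [240.0, 184.0, 370.0, 261.0])]
area 6505.0 rect [[241.89999389648438, 203.39999389648438], [358.8999938964844, 183.3000030517578], [368.6000061035156, 239.89999389648438], [251.60000610351562, 260.0]]
tile [ 0.4648 -0.1422  0.0718] rms 1.2 in bay mm [-62.6  14.5] rel yaw 4.9
scene [(0.47, [277.0, 233.0, 301.0, 243.0])]
none
side [(0.57, [307.0, 228.0, 324.0, 238.0])]
none
```

Call:
send_rows --plan '[[[0, 0.008, 0], 3], [[0, 0.006, 0], 3], [[0, 0.002, 0], 0], [[0, 0, 0], 0], [[0, 0, 0], 0]]'

```text
time_s: 21.28
ee_pos: [0.4418, -0.1592, 0.0215]
tool_rot: [-2.147, 0.195, 2.05]
contact_force: [0.4, -0.0, 2.9]
finger_gap: 0.0618
```

```bash
python3 st.py; python3 gl.py wrist .463 -.158 0
```

```text
t 21.275 ee [ 0.4418 -0.1592  0.0215] F [ 0.4 -0.   2.9] gap 0.0618
tool x [ 0.048  0.02  -0.999] yaw z 167.9
in pack x,y mm [ -62.7 -218.2] yaw -8.27
in bay x,y mm [-85.3  -2.8] yaw -0.82
above tile top mm -4.776532578208162
wrist [(0.87, [245.0, 185.0, 368.0, 261.0])]
area 6547.0 rect [[241.89999389648438, 203.39999389648438], [359.79998779296875, 183.6999969482422], [369.29998779296875, 240.60000610351562], [251.39999389648438, 260.29998779296875]]
tile [ 0.4623 -0.1587 -0.0428] rms 1.3 in bay mm [-64.8  -2. ] rel yaw -1.6
```

Call:
send_rows --plan '[[[0, 0, 0], 0], [[0, 0, 0], 0], [[0, 0, 0], 0], [[-0.02, 0, 0], 0], [[-0.02, 0, 0], 0]]' --fingers 78

```text
time_s: 22.0
ee_pos: [0.4384, -0.1589, 0.0607]
tool_rot: [-2.142, 0.193, 2.054]
contact_force: [-0.4, -0.6, -0.1]
finger_gap: 0.0726
```

Call:
send_rows --plan '[[[0, 0, 0.016], -5.6], [[0, 0, 0.016], -5.6], [[0, 0, 0], 0], [[0, 0, 0], 0], [[0, 0, 0], 0]]' --fingers 0

```text
time_s: 22.62
ee_pos: [0.4077, -0.1542, 0.0605]
tool_rot: [-2.255, -0.009, 2.152]
contact_force: [-0.5, 0.5, -0.1]
finger_gap: 0.0271
```

```bash
python3 st.py; python3 gl.py wrist .463 -.158 0
```

```text
t 22.625 ee [ 0.4077 -0.1542  0.0605] F [-0.5  0.5 -0.1] gap 0.0271
tool x [ 0.046  0.021 -0.999] yaw z 179.21
in pack x,y mm [ -97.2 -218.2] yaw -8.27
in bay x,y mm [-119.5    1.7] yaw -0.82
above tile top mm 34.20664408506829
wrist []
area 4726.0 rect [[278.3999938964844, 175.89999389648438], [280.0, 126.5], [379.29998779296875, 129.6999969482422], [377.70001220703125, 179.1999969482422]]
tile [ 0.4625 -0.1587 -0.0446] rms 1.0 in bay mm [-64.7  -2. ] rel yaw -1.7
```

Call:
send_rows --plan '[[[0.012, 0.0035, 0], 0], [[0.012, 0, 0], 0], [[0.01, 0, 0], 0], [[0.003, 0, 0], 0], [[0, 0, 0], 0]]'

```text
time_s: 23.35
ee_pos: [0.4093, -0.157, 0.02]
tool_rot: [-2.253, -0.009, 2.153]
contact_force: [0.3, -1.0, 1.0]
finger_gap: 0.0005
```

```bash
python3 st.py
```

```text
t 23.35 ee [ 0.4093 -0.157   0.02  ] F [ 0.3 -1.   1. ] gap 0.0005
tool x [ 0.045  0.022 -0.999] yaw z 179.2
in pack x,y mm [ -95.2 -220.7] yaw -8.27
in bay x,y mm [-117.8   -1.1] yaw -0.82
above tile top mm -6.260937284977272
```

Call:
send_rows --plan '[[[-0.001, 0, -0.008], 0], [[0, 0, -0.01], 0], [[0, 0, -0.012], 0], [[0.0003, 0, -0.012], 0], [[0.0004, 0, -0.01], 0]]'

```text
time_s: 23.98
ee_pos: [0.4655, -0.1579, 0.0237]
tool_rot: [-2.255, -0.009, 2.152]
contact_force: [-0.7, 0.1, -0.0]
finger_gap: 0.0005
```

```bash
python3 st.py; python3 gl.py wrist .49 -.158 0
```

```text
t 23.975 ee [ 0.4655 -0.1579  0.0237] F [-0.7  0.1 -0. ] gap 0.0005
tool x [ 0.047  0.021 -0.999] yaw z 179.2
in pack x,y mm [ -39.5 -213.5] yaw -8.27
in bay x,y mm [-61.7  -1.2] yaw -0.82
above tile top mm -2.559256660268957
wrist [(0.32, [260.0, 224.0, 381.0, 274.0])]
none
```

Call:
send_rows --plan '[[[0.0005, 0, -0.008], 0], [[0.0005, 0, -0.008], 0], [[0.0003, 0, -0.004], 0], [[0.0002, 0, -0.002], 0], [[0, 0, 0], 0]]'

```text
time_s: 24.7
ee_pos: [0.4881, -0.158, 0.0229]
tool_rot: [-2.253, -0.009, 2.154]
contact_force: [-1.0, -0.1, 0.1]
finger_gap: 0.0007
```

```bash
python3 st.py
```

```text
t 24.7 ee [ 0.4881 -0.158   0.0229] F [-1.  -0.1  0.1] gap 0.0007
tool x [ 0.045  0.021 -0.999] yaw z 179.21
in pack x,y mm [ -17.2 -210.4] yaw -8.27
in bay x,y mm [-39.1  -1. ] yaw -0.82
above tile top mm -3.4333519985912075
```

Next I'll take small steps to feel for the back wall.

Call:
send_rows --plan '[[[0, 0, -0.001], 0], [[0, 0, -0.001], 0], [[0, 0, -0.001], 0], [[0, 0, -0.001], 0], [[0, 0, 0], 0]]'

```text
time_s: 25.32
ee_pos: [0.4881, -0.1575, 0.0222]
tool_rot: [-2.243, -0.012, 2.162]
contact_force: [-0.6, 0.0, 0.8]
finger_gap: 0.0002
```

```bash
python3 st.py
```

```text
t 25.325 ee [ 0.4881 -0.1575  0.0222] F [-0.6  0.   0.8] gap 0.0002
tool x [ 0.037  0.024 -0.999] yaw z 179.22
in pack x,y mm [ -17.3 -209.8] yaw -8.27
in bay x,y mm [-39.1  -0.4] yaw -0.82
above tile top mm -4.101179016896827
```

Call:
send_rows --plan '[[[0, 0, 0], 0], [[0, 0, -0.002], 0], [[0, 0, -0.002], 0], [[0, 0, -0.002], 0], [[0, 0, -0.002], 0]]'

```text
time_s: 25.95
ee_pos: [0.4882, -0.156, 0.0206]
tool_rot: [-2.222, -0.019, 2.18]
contact_force: [-11.4, -2.1, 4.8]
finger_gap: 0.0004
```

```bash
python3 st.py
```

```text
t 25.95 ee [ 0.4882 -0.156   0.0206] F [-11.4  -2.1   4.8] gap 0.0004
tool x [ 0.019  0.029 -0.999] yaw z 179.3
in pack x,y mm [ -17.3 -208.3] yaw -8.27
in bay x,y mm [-39.    1.1] yaw -0.82
above tile top mm -5.689873643316474
```

Call:
send_rows --plan '[[[0, 0, 0.015], 0], [[0, 0, 0.04], 0], [[-0.05, 0, 0.02], 0], [[-0.06, 0, 0], 0], [[-0.04, 0, 0], 0]]'

```text
time_s: 26.58
ee_pos: [0.4083, -0.1593, 0.1712]
tool_rot: [-2.221, -0.019, 2.179]
contact_force: [0.6, -0.3, 0.4]
finger_gap: 0.0
```

```bash
python3 st.py; cat > chk.py <<'E'
import cv2,numpy as np
from rig import manip
f=manip.grab_frame("wrist");K,R,t=f["K"],f["R"],f["t"];np.savez("wf.npz",**f)
def pr(bx,by,z):
    a=-.0143;c,s=np.cos(a),np.sin(a);q=K@(R@np.array([.5272+c*bx-s*by,-.1576+s*bx+c*by,z])+t);return q[:2]/q[2]
for n in ["green_tile_mid","green_glaze","setter","rust_tile"]:
    print(n,[(round(d["conf"],2),np.round(d["extent"]).tolist()) for d in manip.look_for("wrist",n)[:2]])
print("pred front edge",pr(-.03,-.03,.028).round(1),pr(-.03,.03,.028).round(1),"upper tile front",pr(-.024,-.027,.05).round(1),pr(-.024,.027,.05).round(1))
# intensity profiles along bay x at tile top level
g=f["img"].astype(int)
for by in (-.02,-.01,0,.01,.02):
    print(by,[(bx,*g[int(round(v)),int(round(u))]) for bx in range(-46,-14,2) for u,v in [pr(bx/1e3,by,.028)]])
E
python3 chk.py
```

```text
t 26.575 ee [ 0.4083 -0.1593  0.1712] F [ 0.6 -0.3  0.4] gap 0.0
tool x [ 0.019  0.03  -0.999] yaw z 179.28
in pack x,y mm [ -95.9 -223.1] yaw -8.27
in bay x,y mm [-118.9   -3.4] yaw -0.82
above tile top mm 144.89025950112293
green_tile_mid [(0.8, [289.0, 116.0, 359.0, 137.0])]
green_glaze []
setter [(0.91, [258.0, 32.0, 384.0, 125.0])]
rust_tile [(0.83, [0.0, 4.0, 58.0, 92.0]), (0.49, [0.0, 0.0, 462.0, 289.0])]
pred front edge [354.8 133.8] [286.5 133.9] upper tile front [353.3 123.7] [286.8 123.8]
-0.02 [(-46, np.int64(225), np.int64(238), np.int64(245)), (-44, np.int64(226), np.int64(239), np.int64(247)), (-42, np.int64(210), np.int64(227), np.int64(236)), (-40, np.int64(154), np.int64(169), np.int64(181)), (-38, np.int64(126), np.int64(135), np.int64(145)), (-36, np.int64(126), np.int64(137), np.int64(145)), (-34, np.int64(126), np.int64(136), np.int64(144)), (-32, np.int64(131), np.int64(140), np.int64(146)), (-30, np.int64(86), np.int64(103), np.int64(123)), (-28, np.int64(112), np.int64(130), np.int64(155)), (-26, np.int64(115), np.int64(135), np.int64(159)), (-24, np.int64(11
[... 2865 characters left out ...]
(129), np.int64(139), np.int64(148)), (-40, np.int64(124), np.int64(134), np.int64(142)), (-38, np.int64(123), np.int64(134), np.int64(143)), (-36, np.int64(128), np.int64(137), np.int64(145)), (-34, np.int64(123), np.int64(132), np.int64(142)), (-32, np.int64(127), np.int64(139), np.int64(145)), (-30, np.int64(83), np.int64(98), np.int64(118)), (-28, np.int64(117), np.int64(139), np.int64(162)), (-26, np.int64(60), np.int64(72), np.int64(82)), (-24, np.int64(33), np.int64(36), np.int64(44)), (-22, np.int64(78), np.int64(93), np.int64(115)), (-20, np.int64(119), np.int64(135), np.int64(158)), (-18, np.int64(115), np.int64(133), np.int64(157)), (-16, np.int64(50), np.int64(55), np.int64(65))]
```

```bash
python3 -c "
from rig import manip;print(manip.close_job(), manip.get_obs()['contact_force'].round(1))"
```

```text
the job is handed in; nothing more can be done
the job is handed in; nothing more can be done
```

The green tile is in the setter's bottom bay, glazed half first and pushed home, and I handed the job in at about 27 s.

**What I did:** I pressed on the bare half with about 10–15 N and drew the tile about 65 mm straight out. On the fast sideways drag it slipped off the fingers and turned to about 61°. Pressing had also tilted the tool by about 0.12 rad, so I corrected that by pushing lightly against the fixed shelf's front edge. I then moved and squared the tile with the open fingers loosely around its bare half, and pushed it in on its front edge with the fingers shut. It came to a firm stop at 11 N.

**Last checks:**
- **Depth:** the wrist image shows the front edge about 29–30 mm in front of the home point (30 mm expected). That is within about 1–2 mm of home, and the edge is straight and square to the bay.
- **Across:** the tile sits about 3 mm off centre (limit 7 mm).
- **Robot:** it stood clear of everything, with a contact reading near zero.

**Not fully confirmed:**
- **Other tiles:** I did not re-measure them at the end. They looked in place after the pull and after the slip, and nothing came near them later.
- **Glaze:** green glaze was not detected in the last picture, as expected with the upper tile covering it. Nothing suggested that the fingers touched it, but I could not see the fingertips during the slip.
- **Height:** fingertip contact suggested the shelf is 2–3 mm higher than my camera fit. I allowed for that in the moves.

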